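Empty a candle mug and hold a wick in place with the wick setter

TASK

Tip all four lumps of wax out of the white enamel mug into the black dish near the front edge of the bench, then stand the mug upright on the bench and let go of it. Take the wick setter out of its wooden stand, lower it upright into the mug so that the wick tab on its foot covers the red dot in the middle of the mug's floor, and press gently, so that the spring foot goes in about half way. Finish while still holding the setter like that, so that the sticky tab can take; leave the dish and the other things on the bench where they are.

Things in the scene. Friction and masses are not known exactly. Their poses are not given: they have to be found in the camera images.
- mug: White enamel mug with a blue rim, 72 mm high, slightly conical: 62 mm across at the base, 82 mm at the rim, wall 3 mm, about 0.22 kg; slippery inside: the lumps slide out once it is tipped 110 to 120 degrees from upright. Origin: centre of its underside. z points up out of its mouth, +y towards its handle. It stands upright at the start with the lumps inside.
- mug_handle (a point): Middle of the outer upright strip of the mug's handle, 67.5 mm from the mug's axis along the mug's +y and 42 mm above its underside. The strip is 14 mm wide along the mug's x (grasp it across this width), 5 mm thick, and straight and upright from 30 to 52 mm above the underside; from there it curves in to the wall at 62 mm and at 14 mm height. Nothing stands beside it.
- mug_dot (a point): Centre of the red dot, 8 mm across, in the middle of the mug's inner floor, 4 mm above its underside. Its z points up out of the mug. The floor inside is 56 mm across, the mouth 76 mm.
- lump_1: Broken lump of yellow wax, about 16 mm across and 14 mm high, 10 g, starts on the mug's floor. Origin: middle of its underside.
- lump_2: Another such lump of wax.
- lump_3: Another such lump of wax.
- lump_4: Another such lump of wax.
- dish: Shallow round black dish near the front edge of the bench (a like one far back is not meant), loose, 0.35 kg: 133 mm across at the rim, 38 mm high, about 100 mm across at its inner floor, which is 9 mm above the bench. Origin: centre of its underside.
- stand: Fixed wooden stand, 64 x 80 mm, 112 mm high: a 12 mm top board on two end walls, with one upright through hole, 31 mm across, in the middle; the setter hangs in it. Between it and the mug stands a closed wooden box, 96 mm high (not listed): carry things over it. Origin: centre of its underside; its long side lies along its y.
- setter: Wick setter, a 0.12 kg hand tool hanging upright in the stand by its steel collar (39 mm across, 5 mm thick). Origin: centre of the collar's underside, on the stand's top; z up along the tool. Above: round dark wooden grip, 25 mm across, up to 60 mm above the origin. Below: sleeve 10 mm across, then the spring foot and wick tab, its underside 87 mm below the origin. Lift 90 mm to free it.
- setter_grip (a point): Point on the tool's axis in the wooden grip, 34 mm above the collar's underside, a good height to grasp; 121 mm above the tab's underside when the spring is free. Its z points up along the tool.
- tab (a point): Centre of the underside of the round wick tab, 20 mm across, at the foot of the setter. Its z points up along the tool.
- setter_foot (a joint): How far the spring foot is pushed into the sleeve, in m: 0 free, 0.010 at the stop. The spring needs 0.5 N to start and 0.5 N more for each mm, so half way is about 3 N.
- wick_spool: Bystander: wooden spool of white wick, 60 mm across, 52 mm high. Origin: centre of its underside.
- candle_tin: Bystander: round white tin with a red-labelled lid, 67 mm across, 46 mm high. Origin: centre of its underside.
- sanding_block: Bystander: brown sanding block, 60 x 100 mm, 28 mm high. Origin: centre of its underside.

How it is judged:
By the outcome, as a careful person would: the job done as asked, in the order asked, and still so for the second after the job is handed in, while the arm keeps its last pose, push and grip.
It also fails if it takes over 72 s, if anything falls off the work surface, if the arm or the gripper's body presses on something with over 40 N, if the wrist force passes 120 N, or if a joint passes its speed limit or range.

ROBOT

A 6-joint arm with a two-finger parallel gripper is mounted at the origin on a cart in front of the work surface, level with it; the furniture and walls round the work are solid. World frame = base frame: x ahead of the robot, y to its left, z up, the work surface at z = 0. Lengths are in m, angles in rad, forces in N, time in s.
With the tool pointing down it reaches from about 0.325 to 0.9 m from the base axis. Payload 6.1 kg.
Tool frame: the origin (TCP) lies at the very end of the fingers, on their centre line; the grasp point (between the pads) lies 19 mm behind it; z points along the fingers, y is the line along which they close (so a half turn about z gives the same grasp; the last joint's range is limited). The gripper opens to 87 mm and grips with 3 to 60 N. Pads are 19 mm wide; open, the fingers measure 117 mm over their backs; the gripper's body (75 mm by 190 mm) begins 51 mm behind the grasp point.
Start: joints at [-1.362, 0.22, 1.526, -0, 1.395, -0.126], TCP at [0.205, -0.59, 0.223] pointing down, gripper open.
Joint ranges: [-2.98, 2.98], [-0.91, 2.08], [0.09, 2.57], [-1.24, 4.39], [0.2, 2.65], [-2.68, 2.68]. Speed limits (rad/s): [2.57, 2.57, 3.01, 3.14, 3.14, 3.14].

INTERFACE

Orientations are given as a rotation vector (axis times angle).
In Python, from cell import bot gives the robot as it stands. The module is installed in compiled form; this text tells all that it offers.
- The arm moves only by the tool arm_command, never from a script. Its argument "series" is one flat list of numbers, 7 for each row, row after row: the closure, from 0 (fully open) to 1 (shut), then the shift along the tool's x, y, z in mm, then the turn, a rotation vector about the tool's x, y, z in degrees. In form: [hand, dx, dy, dz, wx, wy, wz, hand, dx, dy, dz, wx, wy, wz, ...]. A call has 1 to 12 rows; each row shifts and turns the commanded pose from where the row before left it, along the tool's axes as they then stand; what a row does not reach is not made up. A row lasts 1/12 s, in which the tool goes at most 41.7 mm and 7.16 degrees, less where a joint would pass 70% of its speed; a pose out of reach is approached as far as the arm can. A call with a gripper value outside its range is refused whole. The fingers move at their own pace and stop on an object; "newtons" is the grip in N (left out, the last holds). Time passes only in rows, so rows that do not move let the fingers close. It gives the time, the measured TCP pose, the force, the opening and the grip force at its end, in the units of the state.
- bot.sense(): the state, without advancing time (a new reading comes with each control period).
- bot.snapshot(name): name is "scene" or "side" or "wrist"; returns a dict with "color" (400x640x3 uint8, red, green, blue), "camera_matrix" (3x3 intrinsics, pixels), "cam_to_world" (4x4, takes a point from camera to world coordinates). Camera axes: x right, y up, looking along -z (the intrinsics and any distortion apply to the point x, -y, -z); pixel columns grow to the right and rows downward; lengths in m; the calibration is good to about 2 mm. The wrist camera is an equidistant fisheye: a pixel r from the principal point sees the ray r / f radians off the axis. A picture is of the moment at which its call begins. There is no depth.
- bot.finish_job(): hands the job in; it is judged then, once.
Trained networks look in the newest picture that a camera, given by its name, has taken for a name from the list of things; names that differ only in an ending like _2 or _b are one class to them, and where a whole thing is asked for, a point or a joint stands for the part that bears it (a point fixed in the world has none). Each returns a list of dicts, best first, with "p" (0 to 1); they miss things now and then, are a little off and sometimes report something else, mostly with a low value. They report only what shows in the picture. A call takes as long as a camera call.
- bot.spot_in(camera, name): "location" ([row, column] in pixels, amid what is visible of it).
- bot.tip_of(camera, name): "location" ([row, column] in pixels: a listed point, or the origin of a listed thing).
The state is a dict: "time": time; "joints": joint angles; "joint_vel": joint speeds; "tau": joint torques, N m; "ee_pos": TCP position; "eef_rot": TCP orientation; "contact_force": force on the tool from outside, world axes, zero at the start; "ft_torque": the same for the moment, N m; "width": finger opening in m; "grip_force": force on a finger pad.
Only numpy, scipy, OpenCV 4.12 (cv2) and the standard library are available. Lean on these libraries where they do the work, as an engineer would, in place of code of your own. Each camera call takes 0.05 s, during which the arm holds its last target. There are 200 camera calls.

## Working session

There is one attempt and no reset: what is moved stays moved. The work goes in short steps, Python scripts to look and compute and a tool call to move; the robot and the scene stay as the last step left them, time stands still between calls to the robot, and variables do not carry over. Pictures are saved under pics/ and viewed, at most 10 in all, crops included, and the job is handed in when it is done.

Besides the shell and the picture viewer there is one more tool, called after "Request:" as name(argument=value, ...) on one line, values as JSON. arm_command: Moves the arm, as the interface text tells. Its arguments: {"type":"object","properties":{"series":{"type":"array","items":{"type":"number"}},"newtons":{"type":"number"}},"required":["series"]}

```bash
mkdir -p pics; cat > h.py <<'E'
import numpy as np, cv2
from cell import bot
from scipy.spatial.transform import Rotation as R
names=["mug","mug_handle","mug_dot","lump_1","dish","stand","setter","setter_grip","wick_spool","candle_tin","sanding_block"]
def ray(s,cam,rc):
    K=s["camera_matrix"];T=s["cam_to_world"];r,c=rc
    x=(c-K[0,2])/K[0,0];y=(r-K[1,2])/K[1,1]
    if cam=="wrist":
        t=np.hypot(x,y);d=np.array([x/t*np.sin(t),-y/t*np.sin(t),-np.cos(t)]) if t>1e-9 else np.array([0,0,-1.])
    else: d=np.array([x,-y,-1.])
    d=T[:3,:3]@d
    return T[:3,3],d/np.linalg.norm(d)
def at_z(s,cam,rc,z):
    o,d=ray(s,cam,rc);return o+d*(z-o[2])/d[2]
def tri(rs):
    A=np.zeros((3,3));b=np.zeros(3)
    for o,d in rs:
        P=np.eye(3)-np.outer(d,d);A+=P;b+=P@o
    p=np.linalg.solve(A,b);return p,[np.linalg.norm((np.eye(3)-np.outer(d,d))@(p-o)) for o,d in rs]
def save(s,n):cv2.imwrite("pics/"+n,cv2.cvtColor(s["color"],cv2.COLOR_RGB2BGR))
E
python3 - <<'E'
from h import *
zs=dict(mug=0,mug_handle=.042,mug_dot=.004,lump_1=.004,dish=0,stand=0,setter=.112,setter_grip=.146,wick_spool=0,candle_tin=0,sanding_block=0)
for cam in ["scene","side","wrist"]:
    s=bot.snapshot(cam);save(s,cam+"0.png")
    print(cam,s["cam_to_world"][:3,3].round(3))
    for n in names:
        for d in bot.tip_of(cam,n)[:2]:
            print(n,round(d["p"],2),np.round(d["location"]),at_z(s,cam,d["location"],zs[n]).round(3))
E
```

```text
scene [1.373 0.03  1.427]
mug 0.61 [222. 391.] [0.51  0.341 0.   ]
mug_handle 0.61 [212. 410.] [0.495 0.412 0.042]
mug_dot 0.87 [225. 390.] [0.527 0.336 0.004]
mug_dot 0.28 [229. 268.] [ 0.517 -0.139  0.004]
dish 0.68 [211. 265.] [ 0.43 -0.15  0.  ]
stand 0.71 [243. 271.] [ 0.575 -0.127  0.   ]
setter 0.7 [228. 268.] [ 0.579 -0.126  0.112]
setter_grip 0.71 [220. 272.] [ 0.564 -0.109  0.146]
wick_spool 0.48 [203. 202.] [ 0.375 -0.406  0.   ]
candle_tin 0.54 [206. 430.] [0.446 0.509 0.   ]
sanding_block 0.92 [193. 367.] [ 0.369  0.262 -0.   ]
side [-0.235  0.483  1.467]
mug 0.77 [253. 250.] [0.513 0.324 0.   ]
mug_handle 0.77 [260. 231.] [0.504 0.389 0.042]
mug_handle 0.72 [178. 353.] [ 0.56  -0.116  0.042]
mug_dot 0.8 [253. 252.] [0.51  0.317 0.004]
dish 0.77 [208. 386.] [ 0.419 -0.159  0.   ]
dish 0.72 [191. 450.] [ 0.354 -0.396  0.   ]
stand 0.72 [179. 355.] [ 0.579 -0.136  0.   ]
setter 0.52 [164. 355.] [ 0.568 -0.122  0.112]
setter_grip 0.57 [154. 353.] [ 0.588 -0.126  0.146]
wick_spool 0.87 [188. 452.] [ 0.364 -0.41   0.   ]
candle_tin 0.94 [296. 211.] [0.443 0.494 0.   ]
sanding_block 0.72 [277. 287.] [0.373 0.26  0.   ]
wrist [ 0.276 -0.565  0.385]
mug_handle 0.33 [  2. 219.] [ 0.367 -0.42   0.042]
mug_dot 0.26 [  4. 218.] [ 0.374 -0.403  0.004]
stand 0.23 [  7. 218.] [ 0.372 -0.403  0.   ]
wick_spool 0.72 [  7. 218.] [ 0.372 -0.403  0.   ]
```

View pics/scene0.png

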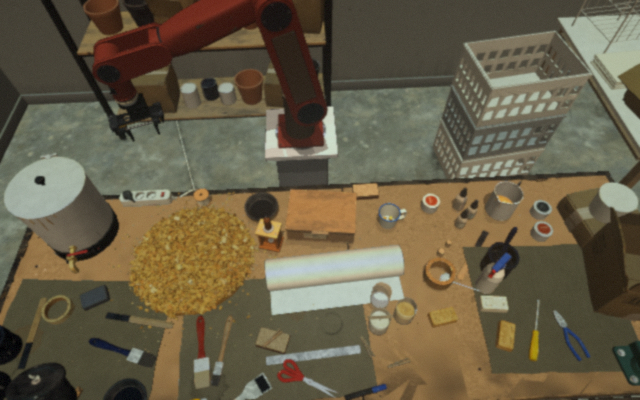

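View pics/side0.png

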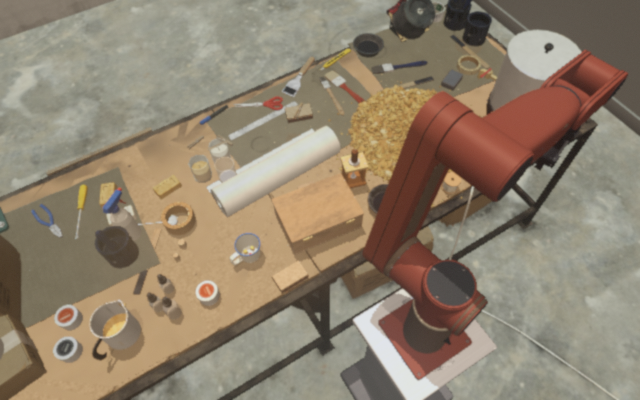

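The scene view shows the mug at about (215,391) with its handle to the right (+y). The front dish is at (208,261), the stand and setter at (235,268), the box between them at (215,320), and the sanding block at (190,367). The side view agrees, with the mug at (247,247) and its handle at (258,233).

```bash
python3 - <<'E'
from h import *
s=bot.sense();print(s["ee_pos"],s["eef_rot"],R.from_rotvec(s["eef_rot"]).as_matrix().round(3))
w=bot.snapshot("wrist");print(w["camera_matrix"],w["cam_to_world"].round(3))
T=np.eye(4);T[:3,:3]=R.from_rotvec(s["eef_rot"]).as_matrix();T[:3,3]=s["ee_pos"]
print((np.linalg.inv(T)@w["cam_to_world"]).round(3))
E
```

```text
[ 0.20536384 -0.59028977  0.22254504] [ 3.09766895e+00  5.23496955e-01 -1.64085487e-05] [[ 0.944  0.329 -0.   ]
 [ 0.329 -0.944 -0.   ]
 [-0.    -0.    -1.   ]]
[[309.70691629   0.         313.46038495]
 [  0.         309.70691629 197.15925933]
 [  0.           0.           1.        ]] [[ 0.328  0.909  0.257  0.276]
 [-0.945  0.315  0.09  -0.565]
 [ 0.001 -0.273  0.962  0.385]
 [ 0.     0.     0.     1.   ]]
[[-0.001  0.962  0.273  0.075]
 [ 1.     0.001 -0.001 -0.   ]
 [-0.001  0.273 -0.962 -0.162]
 [ 0.     0.     0.     1.   ]]
```

Request:
arm_command(series=[0,23,-31,-1,0,0,0,0,23,-31,-1,0,0,0,0,23,-31,-1,0,0,0,0,23,-31,-1,0,0,0,0,23,-31,-1,0,0,0,0,23,-31,-1,0,0,0,0,23,-31,-1,0,0,0,0,23,-31,-1,0,0,0,0,23,-31,-1,0,0,0,0,23,-31,-1,0,0,0,0,23,-31,-1,0,0,0,0,23,-31,-1,0,0,0])

```text
time: 2.85
ee_pos: [0.3439, -0.1466, 0.235]
eef_rot: [3.097, 0.522, 0.002]
contact_force: [0.7, -0.3, 0.3]
width: 0.0871
grip_force: 0.0
```

```bash
python3 - <<'E'
from h import *
s=bot.snapshot("wrist");save(s,"w1.png");st=bot.sense();print(st["ee_pos"],st["joints"],st["eef_rot"])
zs=dict(dish=0,stand=0,setter=.112,setter_grip=.146)
for n in zs:
    for d in bot.tip_of("wrist",n)[:2]:
        print(n,round(d["p"],2),np.round(d["location"]),at_z(s,"wrist",d["location"],zs[n]).round(3))
E
```

```text
[ 0.34581797 -0.14036941  0.23506414] [-0.60242006 -0.44049719  2.10919965  0.00496733  1.47280969  0.62804387] [-3.09290813 -0.53067463 -0.00550452]
dish 0.64 [109. 349.] [ 0.434 -0.164  0.   ]
```

View pics/w1.png

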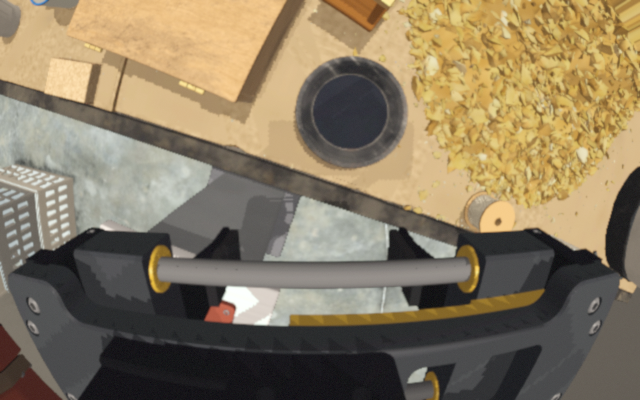

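Request:
arm_command(series=[0,23,-31,0,0,0,0,0,23,-31,0,0,0,0,0,23,-31,0,0,0,0,0,23,-31,0,0,0,0,0,23,-31,0,0,0,0,0,23,-31,0,0,0,0,0,23,-31,0,0,0,0,0,23,-31,0,0,0,0,0,23,-31,0,0,0,0,0,23,-31,0,0,0,0,0,23,-31,0,0,0,0,0,23,-31,0,0,0,0])

```text
time: 4.1
ee_pos: [0.4841, 0.2936, 0.234]
eef_rot: [3.098, 0.518, -0.0]
contact_force: [0.2, -0.8, 0.2]
width: 0.087
grip_force: 0.0
```

Request:
arm_command(series=[0,23,-31,0,0,0,0,0,0,0,0,0,0,-7,0,0,0,0,0,0,-7,0,0,0,0,0,0,-7,0,0,0,0,0,0,-7,0,0,0,0,0,0,-7,0,0,0,0,0,0,-7,0,0,0,0,0,0,-7,0,0,0,0,0,0,-7,0,0,0,0,0,0,-7,0,0,0,0,0,0,-7,0,0,0,0,0,0,-6])

```text
time: 5.1
ee_pos: [0.4956, 0.3282, 0.2339]
eef_rot: [2.116, 2.322, -0.001]
contact_force: [-0.1, 0.8, 0.4]
width: 0.0869
grip_force: 0.0
```

```bash
python3 - <<'E'
from h import *
s=bot.snapshot("wrist");save(s,"w2.png");st=bot.sense();print(st["time"],st["ee_pos"],st["joints"],R.from_rotvec(st["eef_rot"]).as_matrix().round(3))
zs=dict(mug=0,mug_handle=.042,mug_dot=.004,candle_tin=0,sanding_block=0,lump_1=.004)
for n in zs:
    for d in bot.tip_of("wrist",n)[:4]:
        print(n,round(d["p"],2),np.round(d["location"]),at_z(s,"wrist",d["location"],zs[n]).round(3))
E
```

```text
5.15 [0.49554164 0.32828246 0.23388163] [ 4.52725082e-01  1.41332576e-01  1.59522225e+00 -4.37613274e-04
  1.40594067e+00  3.54545395e-01] [[-0.098  0.995 -0.001]
 [ 0.995  0.098 -0.001]
 [-0.001 -0.001 -1.   ]]
mug 0.64 [171. 326.] [0.513 0.327 0.   ]
mug_handle 0.92 [124. 322.] [0.501 0.39  0.042]
mug_dot 0.96 [174. 328.] [0.516 0.324 0.004]
candle_tin 0.87 [ 35. 289.] [0.449 0.5   0.   ]
sanding_block 0.92 [212. 216.] [0.366 0.256 0.   ]
lump_1 0.56 [169. 336.] [0.525 0.332 0.004]
lump_1 0.56 [187. 336.] [0.528 0.308 0.004]
lump_1 0.49 [162. 318.] [0.501 0.338 0.004]
lump_1 0.47 [180. 315.] [0.5   0.315 0.004]
```

View pics/w2.png

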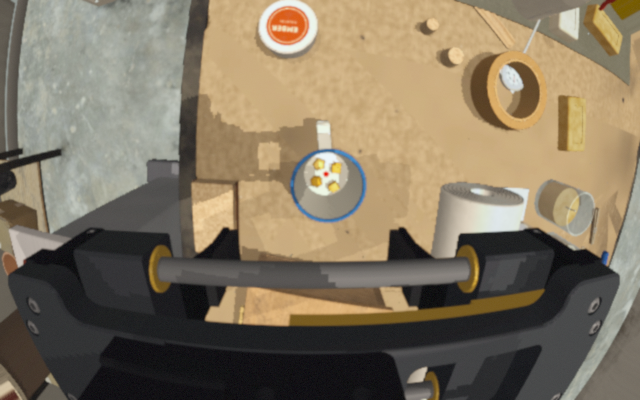

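The first wrist view shows the dish, with its rim centre at about (111,351). The second shows the mug with its rim centre at (184,328), its handle at (130,323), four lumps and the red dot at (175,327).

Request:
arm_command(series=[0,0,0,0,0,0,-6,0,30,9,0,0,0,0,0,29,9,0,0,0,0,0.3,0,0,35,0,0,0,0.3,0,0,35,0,0,0,0.3,0,0,35,0,0,0,0.3,0,0,20,0,0,0,0.3,0,0,0,0,0,0])

```text
time: 6.12
ee_pos: [0.4962, 0.3897, 0.1029]
eef_rot: [-1.993, -2.424, 0.016]
contact_force: [-0.9, -0.2, -0.2]
width: 0.064
grip_force: 0.0
```

```bash
python3 - <<'E'
from h import *
s=bot.snapshot("wrist");save(s,"w3.png");st=bot.sense();print(st["time"],st["ee_pos"],st["joints"],R.from_rotvec(st["eef_rot"]).as_matrix().round(3))
zs=dict(mug=0,mug_handle=.042,mug_dot=.004)
for n in zs:
    for d in bot.tip_of("wrist",n)[:4]:
        print(n,round(d["p"],2),np.round(d["location"]),at_z(s,"wrist",d["location"],zs[n]).round(4))
E
```

```text
6.1667 [0.49798838 0.39069991 0.10637009] [ 5.40773085e-01  3.46384873e-01  1.59913084e+00 -3.92965181e-05
  1.20247267e+00  3.46586887e-01] [[-0.193  0.981 -0.005]
 [ 0.981  0.193 -0.003]
 [-0.002 -0.006 -1.   ]]
mug 0.91 [260. 314.] [0.5091 0.3271 0.    ]
mug_handle 0.96 [212. 318.] [0.5001 0.3901 0.042 ]
```

View pics/w3.png

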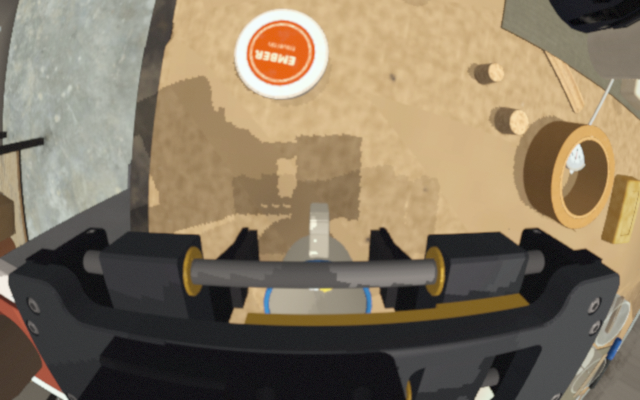

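The wrist view shows the handle at about (225,319), between the open fingers and lined up with them. I'll go down and grip.

Request:
arm_command(series=[0.3,0,2,30,0,0,0,0.3,0,0,30,0,0,0,0.3,0,0,23,0,0,0,0.3,0,0,0,0,0,0,1,0,0,0,0,0,0,1,0,0,0,0,0,0,1,0,0,0,0,0,0,1,0,0,0,0,0,0,1,0,0,0,0,0,0,1,0,0,0,0,0,0,1,0,0,0,0,0,0], newtons=45)

```text
time: 7.23
ee_pos: [0.5022, 0.3925, 0.0271]
eef_rot: [1.994, 2.427, 0.001]
contact_force: [-0.4, -0.1, 0.1]
width: 0.0223
grip_force: 0.0
```

```bash
python3 - <<'E'
from h import *
from scipy.optimize import least_squares
st=bot.sense();print(st["time"],st["ee_pos"],st["width"],st["grip_force"],st["contact_force"])
# fit kinematics in plane from (joints,pose) rows
D=[([-1.362,.22,1.526,0,1.395,-.126],[.20536,-.59029,.22255]),
([-0.60242,-0.44050,2.10920,0.00497,1.47281,.628],[0.34582,-0.14037,0.23506]),
([0.45273,0.14133,1.59522,0,1.40594,.35],[0.49554,0.32828,0.23388]),
([0.54077,0.34638,1.59913,0,1.20247,.35],[0.49799,0.39070,0.10637]),
(st["joints"],st["ee_pos"])]
def f(p):
    a1,h,L1,L2,e,lat=p;o=[]
    for q,x in D:
        r=np.cos(q[0])*x[0]+np.sin(q[0])*x[1];l=-np.sin(q[0])*x[0]+np.cos(q[0])*x[1]
        A,B=q[1],q[1]+q[2]
        rr=a1+L1*np.sin(A)+L2*np.sin(B)+e*np.cos(B)
        zz=h+L1*np.cos(A)+L2*np.cos(B)-e*np.sin(B)   # h includes -tool length
        o+=[rr-r,zz-x[2],lat-l]
    return np.array(o)
s=least_squares(lambda p:np.r_[f(p),1e-4*(p-[0,.2,.4,.4,0,.08])],[0,.2,.4,.4,0,.08])
print(s.x.round(4),abs(f(s.x)).max())
E
```

```text
7.2333 [0.50221432 0.39252972 0.02712714] 0.022297796629083905 0.0 [-0.41018491 -0.09973979  0.1416992 ]
[ 2.000e-04 -3.080e-02  4.108e-01  5.473e-01  5.270e-02  7.890e-02] 0.0015851512348749042
```

Request:
arm_command(series=[0.3,0,0,0,0,0,0,0.3,0,0,0,0,0,0,0.3,0,0,0,0,0,0,0.3,0,0,0,0,-6.7,0,0.3,0,0,0,0,-6.7,0,0.3,0,0,0,0,-6.7,0,0.3,0,0,0,0,-6.7,0,0.3,0,0,0,0,-6.7,0,0.3,0,0,0,0,-6.5,0,0.3,-10,0,8,0,0,0,0.3,0,0,0,0,0,0])

```text
time: 8.15
ee_pos: [0.5022, 0.3784, 0.0222]
eef_rot: [1.607, 1.964, -0.597]
contact_force: [-0.7, -0.0, -0.4]
width: 0.0609
grip_force: 0.0
```

```bash
python3 - <<'E'
from h import *
st=bot.sense();T=R.from_rotvec(st["eef_rot"]).as_matrix();p=st["ee_pos"];q=st["joints"]
print(st["time"],p,(p-.019*T[:,2]).round(4),q,st["width"],st["contact_force"]);print(T.round(3))
l=-np.sin(q[0])*p[0]+np.cos(q[0])*p[1];zr=np.array([np.cos(q[0]),np.sin(q[0]),0])@T[:,2];zl=np.array([-np.sin(q[0]),np.cos(q[0]),0])@T[:,2]
rr=np.hypot(0,0);A=q[1];B=A+q[2]
r=2e-4+.4108*np.sin(A)+.5473*np.sin(B)+.0527*np.cos(B)
print("d lat",(l-.0789)/zl,"d rad",(np.cos(q[0])*p[0]+np.sin(q[0])*p[1]-r)/zr)
print(bot.snapshot("side")["color"].shape)
for n,z in (("mug_handle",.042),("mug",0)):
    print(n,bot.tip_of("side",n)[:1])
E
```

```text
8.15 [0.5022199  0.37837513 0.02222684] [0.4999 0.3904 0.0367] [ 0.80833001  0.80457331  1.27578173 -0.55514027  1.52639404  0.76898231] 0.06089385046930641 [-0.66117514 -0.01589217 -0.42899772]
[[-0.153  0.981  0.121]
 [ 0.747  0.195 -0.635]
 [-0.647 -0.007 -0.763]]
d lat 0.3432317540092538 d rad 0.3403391639144868
(400, 640, 3)
mug_handle []
mug [{'location': [204.5, 384.7], 'p': 0.33}]
```

```bash
cat > kin.py <<'E'
from h import *
from scipy.optimize import least_squares
P=dict(h=.342-.0308,L1=.4108,L2=.5473,e=.0527,lat=.0789,d=.342)
lo=np.array([-2.98,-.91,.09,-1.24,.2,-2.68]);hi=np.array([2.98,2.08,2.57,4.39,2.65,2.68])
rz=lambda a:R.from_euler('z',a);ry=lambda a:R.from_euler('y',a)
def fk(q,s4=1):
    A=q[1];B=A+q[2]
    w=rz(q[0]).apply([P['L1']*np.sin(A)+P['L2']*np.sin(B)+P['e']*np.cos(B),P['lat'],P['h']+P['L1']*np.cos(A)+P['L2']*np.cos(B)-P['e']*np.sin(B)])
    Q=rz(q[0])*ry(B)*rz(s4*q[3])*ry(q[4])*rz(q[5]+np.pi/2)
    return w+P['d']*Q.as_matrix()[:,2],Q,w
def ik(p,Q,q0):
    f=lambda q:np.r_[(fk(q)[0]-p)*5,(Q.inv()*fk(q)[1]).as_rotvec(),1e-4*(q-q0)]
    s=least_squares(f,np.clip(q0,lo+.01,hi-.01),bounds=(lo,hi));return s.x,np.abs(f(s.x)[:6]).max()
E
python3 - <<'E'
from kin import *
st=bot.sense();q=st["joints"];p=st["ee_pos"];Q=R.from_rotvec(st["eef_rot"])
for s in (1,-1):
    a=fk(q,s);print(s,a[0]-p,(Q.inv()*a[1]).as_rotvec())
G0=np.array([.500,.391,.042]);h=np.array([-.2,.98,0])
path=[]
def seg(Ga,Gb,ta,tb,n):
    for k in range(1,n+1):
        path.append((Ga+(Gb-Ga)*k/n,ta+(tb-ta)*k/n))
L=np.array([0,0,.16]);D=np.array([.426,-.15,.2]);E=np.array([.426,-.15,.17])
seg(G0,G0+L,0,0,5);seg(G0+L,D,0,0,14);seg(D,E,0,115,17)
for k,(G,t) in enumerate(path):
    T=Q*R.from_rotvec([0,np.radians(t),0]);z=T.as_matrix()[:,2]
    q0=q;q,e=ik(G+.019*z,T,q)
    if k%3==1 or k>30: print(k,G.round(3),round(t),q.round(2),round(e,4),(abs(q-q0)*12).max().round(1),fk(q)[2].round(2))
E
```

```text
1 [-1.03757252e-03 -1.45748621e-04 -2.35275310e-05] [-1.11022302e-16 -1.11022302e-16  5.68989300e-16]
-1 [-2.60636909e-01  2.48754925e-01 -2.35275310e-05] [0.77022161 0.79570876 0.04953745]
1 [0.5   0.391 0.106] 0 [ 0.81  0.71  1.28 -0.55  1.6   0.73] 0.0 0.5 [0.46 0.59 0.35]
4 [0.5   0.391 0.202] 0 [ 0.81  0.61  1.24 -0.56  1.72  0.65] 0.0 0.5 [0.46 0.59 0.45]
7 [0.484 0.275 0.202] 0 [ 0.7   0.38  1.55 -0.6   1.59  0.61] 0.0 1.1 [0.44 0.48 0.45]
10 [0.468 0.159 0.201] 0 [ 0.56  0.18  1.8  -0.65  1.48  0.54] 0.0 0.9 [0.43 0.36 0.45]
13 [0.452 0.043 0.201] 0 [ 0.37 -0.01  2.   -0.7   1.36  0.41] 0.0 0.8 [0.41 0.25 0.45]
16 [ 0.437 -0.073  0.2  ] 0 [ 0.13 -0.17  2.16 -0.75  1.22  0.23] 0.0 1.1 [0.4  0.13 0.45]
19 [ 0.426 -0.15   0.198] 7 [-0.14 -0.28  2.2  -0.62  1.09 -0.08] 0.0 1.9 [0.39 0.02 0.47]
22 [ 0.426 -0.15   0.193] 27 [-0.38 -0.25  2.1  -0.2   1.17 -0.51] 0.0 1.6 [ 0.41 -0.08  0.51]
25 [ 0.426 -0.15   0.188] 47 [-0.58 -0.1   1.97  0.1   1.36 -0.8 ] 0.0 1.0 [ 0.43 -0.19  0.51]
28 [ 0.426 -0.15   0.182] 68 [-0.73  0.12  1.83  0.29  1.59 -0.97] 0.0 0.9 [ 0.45 -0.3   0.47]
31 [ 0.426 -0.15   0.177] 88 [-0.81  0.36  1.7   0.42  1.82 -1.06] 0.0 1.0 [ 0.47 -0.39  0.39]
32 [ 0.426 -0.15   0.175] 95 [-0.84  0.44  1.65  0.46  1.89 -1.08] 0.0 1.0 [ 0.48 -0.41  0.36]
33 [ 0.426 -0.15   0.174] 101 [-0.85  0.53  1.61  0.5   1.97 -1.1 ] 0.0 1.0 [ 0.48 -0.43  0.33]
34 [ 0.426 -0.15   0.172] 108 [-0.86  0.61  1.57  0.54  2.04 -1.11] 0.0 1.0 [ 0.48 -0.44  0.29]
35 [ 0.426 -0.15   0.17 ] 115 [-0.87  0.69  1.54  0.58  2.11 -1.11] 0.0 1.0 [ 0.49 -0.46  0.25]
```

Request:
arm_command(series=[0.3,-3,0,-4,0,0,0,1,0,0,0,0,0,0,1,0,0,0,0,0,0,1,0,0,0,0,0,0,1,0,0,0,0,0,0,1,0,0,0,0,0,0,1,0,0,0,0,0,0,1,0,0,0,0,0,0,1,0,0,0,0,0,0,1,0,0,0,0,0,0,1,0,0,0,0,0,0,1,0,0,0,0,0,0], newtons=45)

```text
time: 9.3
ee_pos: [0.5043, 0.38, 0.0317]
eef_rot: [1.612, 1.962, -0.587]
contact_force: [-0.1, -0.5, -1.2]
width: 0.0126
grip_force: 45.0
```

Request:
arm_command(series=[1,-10,0,-12,0,0,0,1,-20.7,0,-24.4,0,0,0,1,-20.7,0,-24.4,0,0,0,1,-20.7,0,-24.4,0,0,0,1,-20.7,0,-24.4,0,0,0,1,-11,0,-13,0,0,0,1,-14,-6.3,12,0,0,0,1,-28,-12.7,24,0,0,0,1,-28,-12.7,24,0,0,0,1,-28,-12.7,24,0,0,0,1,-28,-12.7,24,0,0,0,1,-28,-12.7,24,0,0,0])

```text
time: 10.3
ee_pos: [0.4744, 0.1652, 0.1899]
eef_rot: [1.612, 1.963, -0.587]
contact_force: [0.7, -1.1, -2.3]
width: 0.0131
grip_force: 44.9
```

Request:
arm_command(series=[1,-28,-12.7,24,0,0,0,1,-28,-12.7,24,0,0,0,1,-28,-12.7,24,0,0,0,1,-28,-12.7,24,0,0,0,1,-28,-12.7,24,0,0,0,1,-28,-12.7,24,0,0,0,1,-28,-12.7,24,0,0,0,1,-28,-12.7,24,0,0,0,1,-14,-6.3,12,0,0,0,1,0,0,0,0,0,0,1,0,0,0,0,0,0])

```text
time: 11.22
ee_pos: [0.4291, -0.1625, 0.1868]
eef_rot: [1.617, 1.96, -0.588]
contact_force: [-0.4, 0.2, -3.4]
width: 0.013
grip_force: 45.0
```

```bash
python3 - <<'E'
from h import *
s=bot.snapshot("scene");w=bot.snapshot("wrist");st=bot.sense();p=st["ee_pos"];T=R.from_rotvec(st["eef_rot"]).as_matrix()
cv2.imwrite("pics/a.png",np.vstack([cv2.resize(s["color"][120:320,160:420],None,fx=1.6,fy=1.6),cv2.resize(w["color"],(416,260))])[:,:,::-1])
print(st["time"],p,(p-.019*T[:,2]).round(4),st["joints"],st["width"],st["contact_force"]);print(T.round(3))
print(bot.tip_of("wrist","dish")[:1],[at_z(w,"wrist",d["location"],0) for d in bot.tip_of("wrist","dish")[:1]])
E
```

```text
11.3167 [ 0.43013394 -0.16116207  0.18690327] [ 0.4278 -0.1492  0.2015] [-0.06184776 -0.24851072  2.21716548 -0.76785171  1.1070116   0.07787216] 0.01312509058142478 [-0.36740779  0.27565187 -2.63131503]
[[-0.148  0.981  0.124]
 [ 0.752  0.194 -0.63 ]
 [-0.642  0.    -0.766]]
[{'location': [65.7, 311.6], 'p': 0.58}] [array([ 0.42854084, -0.16184807,  0.        ])]
```

View pics/a.png

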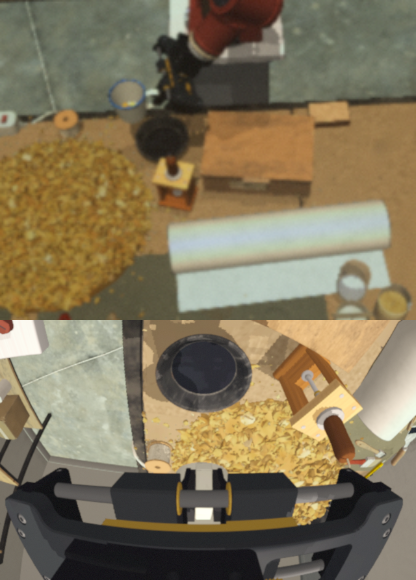

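The mug is held, upright, over the dish. The wrist measurement puts the dish at (0.4285,-0.162), which confirms the earlier value, so I'll tip now.

Request:
arm_command(series=[1,21,0,24,0,4,0,1,1.6,0,0,0,5,0,1,1.6,0,0,0,5,0,1,1.6,0,0,0,5,0,1,1.6,0,0,0,5,0,1,1.8,0,0,0,5.5,0,1,2.2,0,0,0,6.8,0,1,2.2,0,0,0,6.8,0,1,2.2,0,0,0,6.8,0,1,2.2,0,0,0,6.8,0,1,2.2,0,0,0,6.8,0,1,2.2,0,0,0,6.8,0])

```text
time: 12.42
ee_pos: [0.4272, -0.1414, 0.1538]
eef_rot: [-1.707, -2.083, -0.466]
contact_force: [-0.3, 0.6, -3.1]
width: 0.013
grip_force: 45.0
```

```bash
python3 - <<'E'
from h import *
st=bot.sense();p=st["ee_pos"];T=R.from_rotvec(st["eef_rot"]).as_matrix()
print(st["time"],p,(p-.019*T[:,2]).round(4),st["joints"],st["width"],st["contact_force"]);print(T.round(3),np.degrees(np.arctan2(T[2,0],-T[2,2]))+40)
E
```

```text
12.4167 [ 0.42719433 -0.14141134  0.15384159] [ 0.4291 -0.1509  0.1702] [-0.7366259   0.1714335   1.81175903  0.30738046  1.5985289  -0.99514138] 0.013047212007549176 [-0.29862428  0.55379075 -3.08280703]
[[-0.17   0.981 -0.099]
 [ 0.845  0.196  0.498]
 [ 0.507  0.001 -0.862]] 70.48377246973796
```

Request:
arm_command(series=[1,2.2,0,0,0,6.8,0,1,2.2,0,0,0,6.8,0,1,2.2,0,0,0,6.8,0,1,2,0,0,0,6,0,1,2,0,0,0,6,0,1,2,0,0,0,6,0,1,2,0,0,0,6,0,1,1,0,0,0,3,0,1,0,0,0,0,0,0,1,0,0,0,0,0,0,1,0,0,0,0,0,0,1,0,0,0,0,0,0])

```text
time: 13.42
ee_pos: [0.425, -0.1318, 0.1655]
eef_rot: [-1.205, -1.469, -0.968]
contact_force: [0.0, 0.5, -2.9]
width: 0.0131
grip_force: 45.0
```

```bash
python3 - <<'E'
from h import *
st=bot.sense();p=st["ee_pos"];T=R.from_rotvec(st["eef_rot"]).as_matrix()
print(st["time"],p,(p-.019*T[:,2]).round(4),st["joints"],st["width"],st["contact_force"],np.degrees(np.arctan2(T[2,0],-T[2,2]))+40)
a=bot.snapshot("scene");s=bot.snapshot("side")
for c,i in (("scene",a),("side",s)):
  for d in bot.tip_of(c,"lump_1"): print(c,round(d["p"],2),np.round(d["location"]),at_z(i,c,d["location"],.01).round(3))
cv2.imwrite("pics/b.png",np.hstack([cv2.resize(a["color"][150:270,200:320],None,fx=3,fy=3),cv2.resize(s["color"][140:260,330:450],None,fx=3,fy=3)])[:,:,::-1])
E
```

```text
13.4167 [ 0.42496491 -0.13181422  0.16551521] [ 0.4286 -0.15    0.1696] [-0.8706997   0.71828567  1.52265477  0.5919591   2.13587975 -1.10731515] 0.013060036758752771 [ 0.02028442  0.47322734 -2.85577835] 117.48564776551507
```

View pics/b.png

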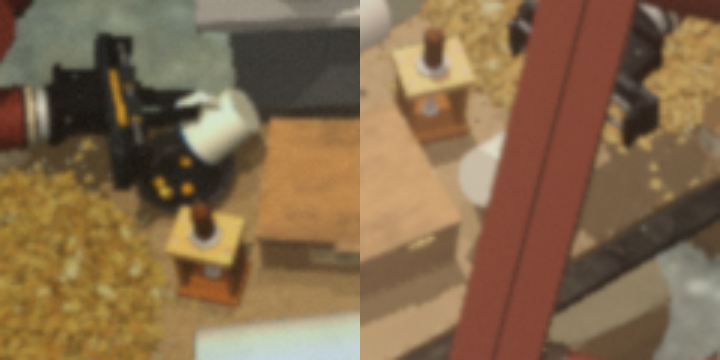

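Both views show the mug tipped over the dish, with yellow lumps in it at about (162–187,155–187) in the left half. I'll tip a little further, then turn back.

Request:
arm_command(series=[1,2,0,0,0,6,0,1,0,0,0,0,0,0,1,0,0,0,0,0,0,1,-2,0,0,0,-6,0,1,-2.2,0,0,0,-6.8,0,1,-2.2,0,0,0,-6.8,0,1,-2.2,0,0,0,-6.8,0,1,-2.2,0,0,0,-6.8,0,1,-2.2,0,0,0,-6.8,0,1,-2.2,0,0,0,-6.8,0,1,-2.2,0,0,0,-6.8,0,1,-2.2,0,0,0,-6.8,0])

```text
time: 14.62
ee_pos: [0.427, -0.1426, 0.1531]
eef_rot: [-1.787, -2.175, -0.363]
contact_force: [0.1, 0.8, -2.4]
width: 0.0129
grip_force: 45.0
```

Request:
arm_command(series=[1,-2.2,0,-20,0,-6.8,0,1,-2,0,-10,0,-5.5,0,1,-1.8,0,0,0,-5.5,0,1,-1.8,0,0,0,-5,0,1,-1.8,0,0,0,-5,0,1,-1.8,0,0,0,-5,0,1,-1.8,0,0,0,-5,0,1,-1.8,0,0,0,-5,0,1,-1.8,0,0,0,-5,0,1,-1.8,0,0,0,-5,0,1,-1.8,0,0,0,-5,0,1,0,0,0,0,0,0])

```text
time: 15.62
ee_pos: [0.4307, -0.1691, 0.1791]
eef_rot: [1.664, 2.032, -0.52]
contact_force: [-0.8, 1.7, -3.3]
width: 0.0132
grip_force: 45.0
```

```bash
python3 - <<'E'
from h import *
st=bot.sense();p=st["ee_pos"];T=R.from_rotvec(st["eef_rot"]);M=T.as_matrix()
print(st["time"],p,(p-.019*M[:,2]).round(4),st["joints"],st["width"],st["contact_force"]);print(M.round(3))
T0=R.from_rotvec([1.612,1.962,-.587])
print("turn left",np.degrees((T.inv()*T0).as_rotvec()))
c0=np.array([.5043,.380,.0317])
print("to above grasp, world",(c0-p)*1e3,"tool(T0)",T0.inv().apply(c0+[0,0,.15]-p)*1e3)
w=bot.snapshot("wrist")
for d in bot.tip_of("wrist","lump_1"): print(round(d["p"],2),np.round(d["location"]),at_z(w,"wrist",d["location"],.01).round(3))
print([(d["p"],at_z(w,"wrist",d["location"],0).round(3)) for d in bot.tip_of("wrist","dish")[:1]])
save(w,"w4.png")
E
```

```text
15.6167 [ 0.4306964  -0.16913621  0.17914337] [ 0.4286 -0.1586  0.1948] [-0.14599408 -0.26045316  2.20271141 -0.65405737  1.07403711 -0.06040007] 0.013197186854292654 [-0.75041848  1.70769209 -3.27937973]
[[-0.163  0.98   0.111]
 [ 0.807  0.197 -0.557]
 [-0.568 -0.001 -0.823]]
turn left [ 0.04721234 -5.42374134  0.1658858 ]
to above grasp, world [  73.60360444  549.13620874 -147.44337407] tool(T0) [ 399.93655221  178.7639457  -339.21793673]
0.65 [ 96. 336.] [ 0.455 -0.172  0.01 ]
0.53 [123. 312.] [ 0.438 -0.21   0.01 ]
0.49 [ 83. 301.] [ 0.418 -0.164  0.01 ]
[(0.78, array([ 0.433, -0.162,  0.   ]))]
```

View pics/w4.png

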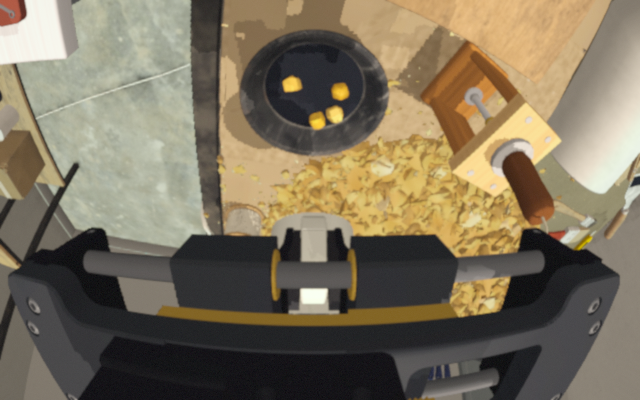

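The wrist view shows all four lumps inside the dish, at (84,291), (91,340), (114,335) and (121,317). I'll carry the mug back.

Request:
arm_command(series=[1,-2,0,0,0,-5.4,0,1,15,7,-13,0,0,0,1,28.6,12.8,-24.2,0,0,0,1,28.6,12.8,-24.2,0,0,0,1,28.6,12.8,-24.2,0,0,0,1,28.6,12.8,-24.2,0,0,0,1,28.6,12.8,-24.2,0,0,0,1,28.6,12.8,-24.2,0,0,0,1,28.6,12.8,-24.2,0,0,0,1,28.6,12.8,-24.2,0,0,0,1,28.6,12.8,-24.2,0,0,0,1,28.6,12.8,-24.2,0,0,0])

```text
time: 16.77
ee_pos: [0.4896, 0.2424, 0.1845]
eef_rot: [1.617, 1.966, -0.584]
contact_force: [0.3, -0.3, -1.2]
width: 0.0131
grip_force: 45.0
```

Request:
arm_command(series=[1,28.6,12.8,-24.2,0,0,0,1,28.6,12.8,-24.2,0,0,0,1,28.6,12.8,-24.2,0,0,0,1,15,7,-13,0,0,0,1,0,0,0,0,0,0])

```text
time: 17.18
ee_pos: [0.5087, 0.3831, 0.1845]
eef_rot: [1.615, 1.97, -0.581]
contact_force: [0.4, -0.4, -2.2]
width: 0.0129
grip_force: 45.0
```

```bash
python3 - <<'E'
from h import *
st=bot.sense();p=st["ee_pos"];T=R.from_rotvec(st["eef_rot"]);M=T.as_matrix()
print(st["time"],p,st["contact_force"]);print(M.round(3))
T0=R.from_rotvec([1.612,1.962,-.587])
print("turn left",np.degrees((T.inv()*T0).as_rotvec()))
c0=np.array([.5043,.380,.0317])
print("tool",T0.inv().apply(c0-p)*1e3)
E
```

```text
17.1833 [0.50874396 0.38313704 0.18453835] [ 0.41716756 -0.36312759 -2.2031738 ]
[[-0.151  0.981  0.125]
 [ 0.756  0.196 -0.624]
 [-0.637 -0.    -0.771]]
turn left [ 0.07064425 -0.47386526  0.10203033]
tool [ 96.60182627  -4.98960153 118.45818899]
```

Request:
arm_command(series=[1,17,-1,21,0,-0.5,0,1,17,-1,21,0,0,0,1,17,-1,21,0,0,0,1,17,-1,21,0,0,0,1,17,-1,21,0,0,0,1,6,0,7,0,0,0,1,3,0,3,0,0,0,1,1,0,1,0,0,0,1,0,0,0,0,0,0])

```text
time: 17.93
ee_pos: [0.5042, 0.3756, 0.0369]
eef_rot: [1.61, 1.956, -0.59]
contact_force: [-0.3, 0.2, 0.9]
width: 0.0132
grip_force: 45.1
```

Request:
arm_command(series=[1,0,0,0,0,0,0,1,0,0,0,0,0,0])

```text
time: 18.1
ee_pos: [0.504, 0.3763, 0.037]
eef_rot: [1.61, 1.957, -0.588]
contact_force: [-0.8, -0.1, 0.4]
width: 0.0132
grip_force: 45.0
```

```bash
python3 - <<'E'
from h import *
st=bot.sense();print(st["time"],st["ee_pos"],st["contact_force"],st["ft_torque"])
a=bot.snapshot("scene");s=bot.snapshot("side")
rs={}
for c,i in (("scene",a),("side",s)):
  for n,z in(("mug",0),("mug_handle",.042),("mug_dot",.004)):
    for d in bot.tip_of(c,n)[:1]: print(c,n,round(d["p"],2),np.round(d["location"]),at_z(i,c,d["location"],z).round(3))
cv2.imwrite("pics/c.png",np.hstack([cv2.resize(a["color"][160:260,350:450],None,fx=3.8,fy=3.8),cv2.resize(s["color"][200:300,200:300],None,fx=3.8,fy=3.8)])[:,:,::-1])
E
```

```text
18.1 [0.50395879 0.37634137 0.03695406] [-0.83995743 -0.07797461  0.4448685 ] [ 0.14947858 -0.09692758 -0.00050125]
scene mug 0.77 [221. 392.] [0.507 0.344 0.   ]
scene mug_handle 0.9 [208. 407.] [0.475 0.403 0.042]
scene mug_dot 0.6 [224. 388.] [0.52  0.328 0.004]
```

View pics/c.png

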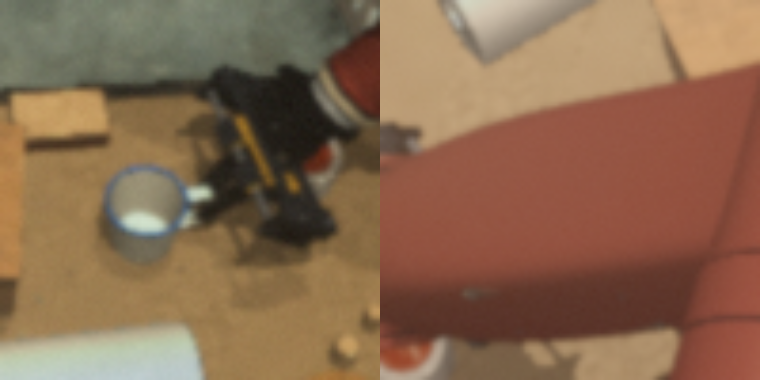

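The crop shows the mug about upright and empty, with no red dot visible at this angle. I'll press it down lightly until it carries its weight.

Request:
arm_command(series=[1,1.6,0,1.9,0,0,0,1,0,0,0,0,0,0,1,0,0,0,0,0,0])

```text
time: 18.75
ee_pos: [0.5029, 0.3755, 0.0324]
eef_rot: [1.608, 1.957, -0.592]
contact_force: [0.3, 3.1, 2.7]
width: 0.0132
grip_force: 45.0
```

Request:
arm_command(series=[0.4,0,0,0,0,0,0,0.4,0,0,0,0,0,0,0.4,0,0,0,0,0,0,0.4,0,0,0,0,0,0,0.4,0,0,-10,0,0,0,0.4,0,0,-30,0,0,0,0.4,0,0,-30,0,0,0,0.4,0,0,-30,0,0,0,0.4,0,0,-20,0,6.7,0,0,0,0,-20,0,6.7,0,0,0,0,-20,0,6.7,0,0,0,0,-20,0,6.7,0])

```text
time: 19.75
ee_pos: [0.4822, 0.4806, 0.1793]
eef_rot: [1.874, 2.284, -0.215]
contact_force: [0.2, 0.5, 0.5]
width: 0.0651
grip_force: 0.0
```

Request:
arm_command(series=[0,-20,0,-10,0,6.7,0,0,-30,0,0,0,6.5,0,0,-35,0,0,0,0,0,0,-20,0,0,0,0,0,0,0,0,0,0,0,0])

```text
time: 20.17
ee_pos: [0.5037, 0.3744, 0.197]
eef_rot: [1.995, 2.418, -0.007]
contact_force: [-0.2, 0.3, -1.1]
width: 0.086
grip_force: 0.0
```

```bash
python3 - <<'E'
from h import *
s=bot.snapshot("wrist");save(s,"w5.png");st=bot.sense();M=R.from_rotvec(st["eef_rot"]).as_matrix();print(st["time"],st["ee_pos"],st["joints"],st["contact_force"]);print(M.round(3))
zs=dict(mug=0,mug_handle=.042,mug_dot=.004,setter=.112)
for n in zs:
    for d in bot.tip_of("wrist",n)[:2]:
        print(n,round(d["p"],2),np.round(d["location"]),at_z(s,"wrist",d["location"],zs[n]).round(4))
E
```

```text
20.2167 [0.5032081  0.37668463 0.19681593] [ 0.52086606  0.24856759  1.54207262 -0.00681692  1.35219321  0.33034532] [-0.07631998 -0.15432596 -0.26087036]
[[-0.191  0.982  0.002]
 [ 0.982  0.191 -0.006]
 [-0.007  0.001 -1.   ]]
mug 0.89 [216. 310.] [0.5107 0.3214 0.    ]
mug_handle 0.61 [171. 311.] [0.4996 0.3861 0.042 ]
mug_dot 0.97 [217. 314.] [0.5147 0.3225 0.004 ]
```

View pics/w5.png

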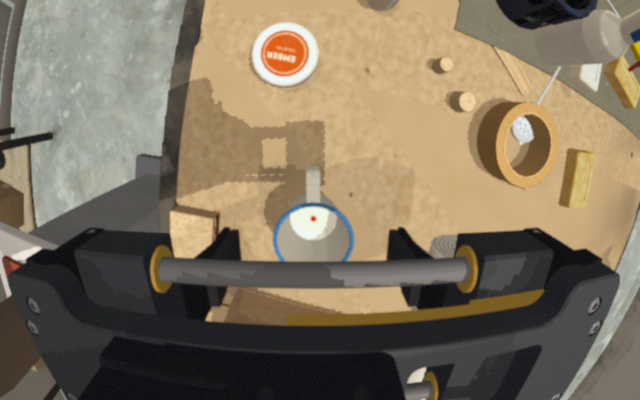

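The wrist view shows the mug upright and free, with the red dot at (218,313) and the handle at about (180,313). Next comes the setter.

Request:
arm_command(series=[0,-20,-1,-14,0,0,0,0,-40,-2,-4,0,0,0,0,-40,-2,-4,0,0,0,0,-40,-2,-4,0,0,0,0,-40,-2,-4,0,0,0,0,-40,-2,-4,0,0,0,0,-40,-2,-4,0,0,0,0,-40,-2,-4,0,0,0,0,-40,-2,-4,0,0,0,0,-40,-3,-4,0,0,0,0,-40,-3,0,0,0,0,0,-40,-3,0,0,0,0])

```text
time: 21.42
ee_pos: [0.5668, -0.078, 0.2492]
eef_rot: [1.988, 2.425, -0.006]
contact_force: [0.4, 0.2, 0.8]
width: 0.0868
grip_force: 0.0
```

Request:
arm_command(series=[0,-40,-2,0,0,0,0,0,-40,-3,0,0,0,0,0,-20,-2,0,0,0,0,0,0,0,0,0,0,0])

```text
time: 21.75
ee_pos: [0.5792, -0.1803, 0.2489]
eef_rot: [1.994, 2.42, -0.009]
contact_force: [-0.4, -0.5, 0.2]
width: 0.0871
grip_force: 0.0
```

```bash
python3 - <<'E'
from h import *
st=bot.sense();M=R.from_rotvec(st["eef_rot"]).as_matrix();print(st["time"],st["ee_pos"],st["joints"]);print(M.round(3))
s=bot.snapshot("wrist");save(s,"w6.png")
for n,z in dict(setter=.112,setter_grip=.146,stand=0,dish=0).items():
    for d in bot.tip_of("wrist",n)[:2]:
        x=at_z(s,"wrist",d["location"],z);print(n,round(d["p"],2),np.round(d["location"]),x.round(4),"tool mm",(M.T@(x-st["ee_pos"])*1e3).round(1))
E
```

```text
21.75 [ 0.57921012 -0.18033673  0.24889524] [-0.42777009  0.15827108  1.5482182  -0.00709053  1.43107651 -0.61943167]
[[-0.191  0.982  0.001]
 [ 0.981  0.191 -0.008]
 [-0.008 -0.001 -1.   ]]
setter 0.84 [132. 326.] [ 0.5811 -0.1245  0.112 ] tool mm [ 55.5  12.6 136.4]
setter_grip 0.89 [136. 326.] [ 0.5804 -0.1265  0.146 ] tool mm [ 53.4  11.6 102.5]
stand 0.88 [132. 324.] [ 0.5839 -0.1323  0.    ] tool mm [ 48.2  14.  248.5]
dish 0.86 [132. 211.] [ 0.4327 -0.1595  0.    ] tool mm [  50.5 -139.6  248.6]
```

Request:
arm_command(series=[0,27,6,0,0,0,0,0,26,6,0,0,0,0,0.3,0,0,25,0,0,0,0.3,0,0,25,0,0,0,0.3,0,0,0,0,0,0])

```text
time: 22.42
ee_pos: [0.5773, -0.1197, 0.194]
eef_rot: [-1.989, -2.429, 0.011]
contact_force: [-0.1, 1.0, -0.9]
width: 0.0742
grip_force: 0.0
```

```bash
python3 - <<'E'
from h import *
st=bot.sense();M=R.from_rotvec(st["eef_rot"]).as_matrix();print(st["time"],st["ee_pos"],st["joints"]);print(M.round(3))
s=bot.snapshot("wrist");save(s,"w7.png")
for n,z in dict(setter=.112,setter_grip=.146).items():
    for d in bot.tip_of("wrist",n)[:2]:
        x=at_z(s,"wrist",d["location"],z);print(n,round(d["p"],2),np.round(d["location"]),x.round(4),"tool mm",(M.T@(x-st["ee_pos"])*1e3).round(1))
E
```

```text
22.4167 [ 0.57726946 -0.1196595   0.19403624] [-0.33469395  0.16209146  1.64779683 -0.00599532  1.33635577 -0.53179475]
[[-0.197  0.98  -0.006]
 [ 0.98   0.197 -0.004]
 [-0.003 -0.007 -1.   ]]
setter 0.71 [210. 315.] [ 0.5801 -0.1255  0.112 ] tool mm [-6.1  2.2 82. ]
setter_grip 0.64 [226. 318.] [ 0.5822 -0.1253  0.146 ] tool mm [-6.3  4.  48. ]
```

Request:
arm_command(series=[0.3,0,0,20,0,0,0,0.3,0,0,0,0,0,0,0.3,0,0,0,0,0,0])

```text
time: 22.82
ee_pos: [0.5801, -0.1231, 0.1799]
eef_rot: [1.991, 2.423, -0.007]
contact_force: [-0.4, -0.5, -0.4]
width: 0.0614
grip_force: 0.0
```

```bash
python3 - <<'E'
from h import *
st=bot.sense();M=R.from_rotvec(st["eef_rot"]).as_matrix();print(st["time"],st["ee_pos"],st["joint_vel"].round(3) if hasattr(st["joint_vel"],'round') else st["joint_vel"]);print(M.round(3))
for x in ([.5801,-.1255,.112],[.5822,-.1253,.146]): print((M.T@(x-st["ee_pos"])*1e3).round(1))
E
```

```text
22.8167 [ 0.58009677 -0.12309656  0.17987191] [-0.001 -0.011 -0.019  0.001  0.002  0.001]
[[-0.194  0.981  0.001]
 [ 0.981  0.194 -0.007]
 [-0.007 -0.    -1.   ]]
[-1.9 -0.4 67.9]
[-2.3  1.6 33.9]
```

Request:
arm_command(series=[0.3,-2,1,20,0,0.4,0,0.3,0,0,20,0,0,0,0.3,0,0,13,0,0,0,0.3,0,0,0,0,0,0,1,0,0,0,0,0,0,1,0,0,0,0,0,0,1,0,0,0,0,0,0,1,0,0,0,0,0,0,1,0,0,0,0,0,0,1,0,0,0,0,0,0,1,0,0,0,0,0,0,1,0,0,0,0,0,0], newtons=30)

```text
time: 23.82
ee_pos: [0.5816, -0.1251, 0.1266]
eef_rot: [1.994, 2.427, -0.0]
contact_force: [-1.3, -0.4, 3.8]
width: 0.0245
grip_force: 29.8
```

```bash
python3 - <<'E'
from h import *
st=bot.sense();M=R.from_rotvec(st["eef_rot"]).as_matrix();print(st["time"],st["ee_pos"],st["joints"],st["width"],st["grip_force"],st["contact_force"],M[:,2].round(3))
E
```

```text
23.8167 [ 0.58159239 -0.12507512  0.12661882] [-3.44260060e-01  2.34271775e-01  1.69691760e+00 -1.52273097e-04
  1.21011853e+00 -5.39492998e-01] 0.024509361787774447 29.766743344735005 [-1.26757355 -0.36322373  3.83104207] [ 0. -0. -1.]
```

Request:
arm_command(series=[1,0,0,-10,0,0,0,1,0,0,-20,0,0,0,1,0,0,-25,0,0,0,1,0,0,-25,0,0,0,1,0,0,-25,0,0,0,1,0,0,-20,0,0,0,1,0,0,-10,0,0,0,1,20,1,0,0,0,0,1,36,1.7,0,0,0,0,1,36,1.7,0,0,0,0,1,36,1.7,0,0,0,0,1,36,1.7,0,0,0,0])

```text
time: 24.82
ee_pos: [0.5565, 0.0388, 0.2605]
eef_rot: [-1.995, -2.426, 0.001]
contact_force: [-0.0, 0.5, -1.3]
width: 0.0246
grip_force: 29.6
```

Request:
arm_command(series=[1,36,1.7,0,0,0,0,1,36,1.7,0,0,0,0,1,36,1.7,0,0,0,0,1,36,1.7,0,0,0,0,1,36,1.7,0,0,0,0,1,36,1.7,0,0,0,0,1,36,1.7,0,0,0,0,1,36,1.7,0,0,0,0,1,0,0,0,0,0,0,1,0,0,0,0,0,0,1,0,0,0,0,0,0])

```text
time: 25.73
ee_pos: [0.5145, 0.3222, 0.2604]
eef_rot: [-1.993, -2.428, 0.003]
contact_force: [-0.5, -0.4, -1.4]
width: 0.0247
grip_force: 29.6
```

```bash
cat > look.py <<'E'
from h import *
st=bot.sense();M=R.from_rotvec(st["eef_rot"]).as_matrix();p=np.array(st["ee_pos"]);print(st["time"],p,st["width"],st["contact_force"],M.round(3).tolist())
g=p-.019*M[:,2];e=g-np.array([0,0,.121])
print("expected tab",e.round(4))
rs={}
for c in ("scene","side","wrist"):
    s=bot.snapshot(c)
    for n,z in dict(setter=e[2]+.087,setter_grip=g[2],tab=e[2],mug_dot=.004,mug_handle=.042,mug=0).items():
        for d in bot.tip_of(c,n)[:1]:
            x=at_z(s,c,d["location"],z);print(c,n,round(d["p"],2),np.round(d["location"]),x.round(4))
            if c!="wrist" or 1: rs.setdefault(n,[]).append(ray(s,c,d["location"]))
for n in rs:
    if len(rs[n])>1: a,b=tri(rs[n]);print("tri",n,a.round(4),np.round(b,4))
E
python3 look.py
```

```text
25.7333 [0.51447579 0.32217623 0.26037083] 0.024661475290991303 [-0.5382001  -0.42210216 -1.43003204] [[-0.195, 0.981, -0.001], [0.981, 0.195, -0.001], [-0.001, -0.001, -1.0]]
expected tab [0.5145 0.3222 0.1584]
scene setter 0.5 [184. 398.] [0.5074 0.3348 0.2454]
scene setter_grip 0.48 [178. 397.] [0.5063 0.3278 0.2794]
scene tab 0.46 [200. 392.] [0.5139 0.3244 0.1584]
scene mug_dot 0.88 [226. 388.] [0.5302 0.3273 0.004 ]
scene mug_handle 0.76 [210. 408.] [0.4853 0.4047 0.042 ]
side setter 0.43 [216. 240.] [0.5076 0.3197 0.2454]
side setter_grip 0.42 [208. 238.] [0.514  0.3176 0.2794]
side tab 0.71 [216. 240.] [0.5627 0.307  0.1584]
side mug_dot 0.97 [251. 252.] [0.5164 0.3137 0.004 ]
side mug_handle 0.72 [260. 232.] [0.5006 0.3871 0.042 ]
side mug 0.56 [253. 252.] [0.5091 0.3169 0.    ]
wrist setter 0.67 [236. 313.] [0.5152 0.3219 0.2454]
wrist setter_grip 0.77 [261. 314.] [0.516  0.322  0.2794]
wrist tab 0.89 [194. 311.] [0.5125 0.3247 0.1584]
wrist mug_dot 0.93 [167. 314.] [0.5163 0.3217 0.004 ]
wrist mug_handle 0.77 [121. 311.] [0.5006 0.3837 0.042 ]
wrist mug 0.72 [168. 312.] [0.5134 0.3194 0.    ]
tri setter [0.5108 0.3259 0.2501] [0.0075 0.0079 0.0043]
tri setter_grip [0.5126 0.323  0.2855] [0.0032 0.0051 0.0034]
tri tab [0.5275 0.3208 0.1901] [0.0072 0.0161 0.0201]
tri mug_dot [ 0.5206  0.3207 -0.0044] [0.0095 0.008  0.004 ]
tri mug_handle [0.497  0.3906 0.0596] [0.009  0.0054 0.0073]
tri mug [ 0.5138  0.3167 -0.0098] [0.0009 0.0009]
```

Request:
arm_command(series=[1,-2,1.7,10,0,0,0,1,0,0,25,0,0,0,1,0,0,25,0,0,0,1,0,0,25,0,0,0,1,0,0,25,0,0,0,1,0,0,15,0,0,0,1,0,0,5,0,0,0,1,0,0,0,0,0,0,1,0,0,0,0,0,0])

```text
time: 27.53
ee_pos: [0.5173, 0.321, 0.1315]
eef_rot: [1.994, 2.427, 0.001]
contact_force: [1.4, 0.0, -1.1]
width: 0.0244
grip_force: 29.6
```

```bash
python3 look.py
```

```text
27.5333 [0.517252   0.3209843  0.13148736] 0.024446750672536433 [ 1.41868004  0.03156102 -1.0576165 ] [[-0.194, 0.981, 0.0], [0.981, 0.194, 0.0], [0.0, 0.0, -1.0]]
expected tab [0.5172 0.321  0.0295]
scene setter 0.39 [208. 392.] [0.5223 0.3297 0.1165]
scene setter_grip 0.55 [200. 393.] [0.5087 0.3281 0.1505]
scene tab 0.65 [223. 387.] [0.534  0.3198 0.0295]
scene mug_dot 0.83 [224. 386.] [0.5202 0.3186 0.004 ]
scene mug_handle 0.63 [211. 407.] [0.4891 0.3994 0.042 ]
scene mug 0.7 [219. 388.] [0.4961 0.3335 0.    ]
side setter 0.51 [238. 247.] [0.5062 0.3178 0.1165]
side setter_grip 0.34 [236. 243.] [0.4971 0.3296 0.1505]
side mug_dot 0.73 [252. 250.] [0.5134 0.32   0.004 ]
side mug_handle 0.69 [261. 235.] [0.4923 0.381  0.042 ]
side mug 0.68 [251. 253.] [0.5152 0.3108 0.    ]
wrist setter 0.68 [235. 312.] [0.5165 0.3209 0.1165]
wrist setter_grip 0.81 [260. 317.] [0.5192 0.3217 0.1505]
wrist tab 0.84 [195. 312.] [0.5163 0.3226 0.0295]
wrist mug_dot 0.56 [190. 312.] [0.516 0.321 0.004]
wrist mug_handle 0.62 [121. 306.] [0.4988 0.3861 0.042 ]
wrist mug 0.79 [185. 306.] [0.5096 0.3235 0.    ]
tri setter [0.5153 0.3223 0.1099] [0.0094 0.0073 0.0041]
tri setter_grip [0.5095 0.3264 0.1478] [0.0029 0.0098 0.0111]
tri tab [0.5196 0.3207 0.0102] [0.004 0.004]
tri mug_dot [ 0.5164  0.3196 -0.002 ] [0.0003 0.0002 0.0002]
tri mug_handle [0.4945 0.3882 0.0492] [0.0089 0.0087 0.0048]
tri mug [0.5076 0.3234 0.0188] [0.006  0.0106 0.0048]
```

Request:
arm_command(series=[1,0,-1.5,8,0,0,0,1,0,0,8,0,0,0,1,0,0,6,0,0,0,1,0,0,2,0,0,0,1,0,0,0,0,0,0,1,0,0,0,0,0,0,1,0,0,0,0,0,0])

```text
time: 29.17
ee_pos: [0.5156, 0.3207, 0.1073]
eef_rot: [1.994, 2.427, 0.0]
contact_force: [0.6, 0.2, -0.9]
width: 0.0245
grip_force: 29.6
```

```bash
python3 - <<'E'
from h import *
for k in range(4):
    bot.snapshot("wrist");st=bot.sense();print(st["ee_pos"],st["contact_force"])
E
```

```text
[0.51570092 0.32076291 0.10745489] [-0.2125747  -0.95435011 -0.44588133]
[0.51573949 0.32076789 0.10752558] [-0.18928292 -0.43496646 -0.83946867]
[0.51568734 0.3207409  0.10749803] [-0.2876063   0.85920039 -1.72867025]
[0.51566451 0.32071042 0.10748597] [-0.65107273  0.30956145 -1.28992842]
```

Request:
arm_command(series=[1,0,0,2,0,0,0,1,0,0,2,0,0,0,1,0,0,0,0,0,0,1,0,0,0,0,0,0])

```text
time: 29.7
ee_pos: [0.5157, 0.3208, 0.1034]
eef_rot: [1.994, 2.427, 0.001]
contact_force: [0.1, -0.5, 1.1]
width: 0.0245
grip_force: 29.7
```

```bash
cat > f.py <<'E'
from h import *
F=[]
for k in range(8):
    bot.snapshot("wrist");st=bot.sense();F.append(st["contact_force"])
print(st["time"],st["ee_pos"],np.mean(F,0),np.std(F,0))
E
python3 f.py
```

```text
30.1 [0.5155693  0.32070234 0.10325552] [0.67523073 0.37422053 0.59022917] [0.5526534  0.3650652  0.28159171]
```

Request:
arm_command(series=[1,0,0,2.6,0,0,0,1,0,0,0,0,0,0,1,0,0,0,0,0,0,1,0,0,0,0,0,0])

```text
time: 30.43
ee_pos: [0.5156, 0.3207, 0.1007]
eef_rot: [1.994, 2.427, 0.0]
contact_force: [1.5, 0.4, 2.4]
width: 0.0243
grip_force: 29.7
```

```bash
python3 f.py; python3 look.py
```

```text
30.8333 [0.51551513 0.32066469 0.10060599] [0.68519446 0.2367217  2.09363101] [0.47097361 0.40452964 0.42808188]
30.8333 [0.51551513 0.32066469 0.10060599] 0.02474929612008128 [ 0.2364452  -0.26896248  2.10238819] [[-0.194, 0.981, 0.0], [0.981, 0.194, 0.0], [0.0, 0.0, -1.0]]
expected tab [ 0.5155  0.3207 -0.0014]
scene setter 0.56 [211. 392.] [0.5164 0.335  0.0856]
scene setter_grip 0.44 [201. 393.] [0.4932 0.3352 0.1196]
scene mug_dot 0.52 [224. 387.] [0.5232 0.3244 0.004 ]
scene mug_handle 0.69 [212. 406.] [0.4936 0.3978 0.042 ]
scene mug 0.79 [224. 389.] [0.519  0.3329 0.    ]
side mug_dot 0.7 [254. 252.] [0.5047 0.3164 0.004 ]
side mug_handle 0.72 [260. 232.] [0.5009 0.3863 0.042 ]
side mug 0.7 [252. 255.] [0.5074 0.3059 0.    ]
wrist setter 0.69 [236. 312.] [0.5154 0.3198 0.0856]
wrist setter_grip 0.68 [265. 313.] [0.5164 0.3182 0.1196]
wrist tab 0.71 [193. 312.] [ 0.5137  0.3239 -0.0014]
wrist mug_dot 0.9 [199. 314.] [0.5162 0.3204 0.004 ]
wrist mug_handle 0.76 [124. 308.] [0.4999 0.385  0.042 ]
wrist mug 0.9 [196. 310.] [0.5126 0.3217 0.    ]
tri setter [0.5183 0.3289 0.0958] [0.0058 0.0058]
tri setter_grip [0.5124 0.3304 0.1456] [0.002 0.002]
tri mug_dot [ 0.5149  0.3196 -0.0078] [0.0073 0.0061 0.0032]
tri mug_handle [0.4989 0.3891 0.0513] [0.0062 0.0034 0.0039]
tri mug [ 0.5131  0.3199 -0.0035] [0.0143 0.0149 0.0009]
```

```bash
python3 - <<'E'
from h import *
for c,(r,k) in dict(wrist=(196,312),scene=(224,388),side=(252,251)).items():
    i=bot.snapshot(c)["color"][r-25:r+25,k-30:k+30].astype(int)
    m=(i[...,0]>110)&(i[...,0]-i[...,1]>60)&(i[...,0]-i[...,2]>60);print(c,m.sum(),(np.argwhere(m)+[r-25,k-30])[:12].tolist())
i=cv2.imread("pics/w5.png")[205:230,300:326,::-1].astype(int);m=(i[...,0]>110)&(i[...,0]-i[...,1]>60)&(i[...,0]-i[...,2]>60);print("before",m.sum())
E
```

```text
wrist 0 []
scene 0 []
side 0 []
before 23
```

No camera shows any red now, where 23 red pixels were visible before, so the tab covers the dot. The press is about 3.2 N.

```bash
python3 -c "
from cell import bot
print(bot.finish_job())"
```

```text
the job is handed in; nothing more can be done
None
```

The job is handed in at about 31 s: all four lumps are in the dish, the mug stands upright and released, and the setter is held with its tab over the red dot, pressing at about 3.2 N, roughly half way in.

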